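# Tighten and square the roof of a garden cottage, then pack it

### The arm

A 6-joint arm with a two-finger parallel gripper is mounted at the origin on the work surface. World frame = base frame: x ahead of the robot, y to its left, z up, the work surface at z = 0. Lengths are in m, angles in degrees, forces in N, time in s.
With the tool pointing down it reaches from about 0.4 to 0.825 m from the base axis. Payload 7 kg.
Tool frame: the origin (TCP) lies midway between the tips of the shut fingers; the grasp point (between the pads) lies 19 mm behind it; z points along the fingers, y is the line along which they close (so a half turn about z gives the same grasp; the last joint's range is limited). The gripper opens to 88 mm and grips with 3 to 60 N. Pads are 19 mm wide; open, the fingers measure 130 mm over their backs; the gripper's body (78 mm by 193 mm) begins 47 mm behind the grasp point.
Start: joints at [-54.884, 20.546, 0.682, 0, -70.136, -16.507], TCP at [0.215, -0.64, 0.227] pointing down, gripper open.
Joint ranges: [-176.03, 176.03], [-82.01, 121.73], [-58.28, 71.71], [-173.87, 95.51], [-174.79, -0.11], [-173.66, 173.66]. Speed limits (degrees/s): [136.94, 136.94, 172.46, 180, 180, 180].

### API

Orientations are given as a 3x3 rotation matrix whose columns are the frame's x, y, z axes.
In Python, from rig import robot gives the robot as it stands. Calls block until the motion is done:
- robot.goto(position, orientation): joint-space move of the TCP to a pose.
- robot.servo_line(position, ori=None, speed=0.15): straight line of the TCP; ori=None keeps the orientation; speed is the mean speed in m/s.
- robot.movej(angles): joint-space move.
- robot.move_gripper(opening): opening from 0.0 (shut) to 1.0 (fully open); the grip force is fixed at half the most; returns when the fingers have stopped.
- robot.dwell(seconds).
- robot.ik(position, orientation): joint angles nearest the present ones, or None.
- robot.grab_frame(name): name is "side" or "top" or "wrist"; returns (picture, depth): 480x640x3 uint8, red, green, blue; 480x640 float32, m along the optical axis (not along the pixel's ray), 0 where there is no reading.
- robot.camera_info(name): a dict with "vfov" (degrees; the focal length in pixels is half the picture's height over the tangent of half this angle, whatever the lens; pixels are square), "cx", "cy" (the principal point, pixels), "k1" (the pictures are not rectified: a ray, as slopes to the right and down, at radius r is drawn at 1 + k1 r^2 times it, then the intrinsics apply), "view" (4x4, takes a point from world to camera coordinates); the wrist camera has in their place "T_tool_cam" (4x4, takes a point from camera to tool coordinates, whose origin is the TCP and whose axes are the flange's). Camera axes: x right, y down, z forward; pixel columns grow to the right and rows downward; lengths in m; the calibration is good to about 2 mm. A picture is of the moment at which its call begins: read the wrist's pose just before it. camera_info takes no time and is no camera call.
A pose or a line that the arm cannot do raises robot.Unreachable and nothing moves.
- robot.job_done(): hands the job in; it is judged then, once.
Readings, each from a call of its own:
- robot.read_t(): time.
- robot.read_qpos(): joint angles.
- robot.read_qvel(): joint speeds.
- robot.read_effort(): joint torques, N m.
- robot.read_position(): TCP position.
- robot.read_tcp_rot(): TCP orientation.
- robot.read_force(): force on the tool from outside, world axes, zero at the start.
- robot.read_ft_torque(): the same for the moment, N m.
- robot.read_grip_width(): opening from 0.0 (shut) to 1.0 (fully open).
- robot.read_finger_force(): force on a finger pad.
Only numpy, scipy, OpenCV 4.12 (cv2) and the standard library are available. Lean on these libraries where they do the work, as an engineer would, in place of code of your own. Each camera call takes 0.05 s, during which the arm holds its last target. There are 200 camera calls.

### The job

Keep the little cottage standing in its plywood nest and screw its red roof down, clockwise seen from above, until you feel it bite on the hidden rubber ring; then go on to the very next position where the roof's four sides stand square with the walls, and no further, because it cracks when overtightened. Grip gently, let go there, then lift the finished cottage by the turret on its roof, set it down gently and upright inside the cardboard tray without turning the roof again, and leave the other things on the table alone.

Things in the scene. Friction and masses are not known exactly. Their poses are not given: they have to be found in the camera images.
- house: the cottage without its roof: cream walls 84 mm square on a white 92 mm square foot 14 mm high, loose, about 0.5 kg with the roof; origin at the centre of its underside, z up along the screw axis of the roof, x and y square to its walls; the brown door is on its -x side, amber windows on the other three
- roof: red roof, started on the cottage's fine thread, turning about the cottage's z; origin on the axis at its underside, 98 mm over the cottage's underside (it sinks by less than 1 mm). x, y square to its sides. Red eaves 112 mm square, 10 mm thick; red slope up to 35 mm; all four sides alike, so it stands square every quarter turn. It screws down clockwise from above
- roof_grip (a point): point on the axis inside the cream turret on the roof (44 mm square, from 34 to 80 mm above the roof's underside; snow cap to 82, red ball to 91 mm), 58 mm above the roof's underside: the height to grip the turret by two opposite sides. Axes as roof. Its paint is marked by a grip over 50 N
- nest: shallow fixed plywood nest, 105 mm square, walls 5 mm thick and 22 mm high, floor 5 mm thick, that holds the cottage's foot with 1.5 mm play all round and keeps it from turning more than 2 degrees; origin at the centre of its underside on the table, axes along its sides
- tray: fixed open cardboard packing tray, 180 mm square outside, walls 5 mm thick and 28 mm high, floor 5 mm thick; origin at the centre of its underside on the table, axes along its sides
- snowman: snowman ornament 83 mm high, bystander; origin under its centre
- toadstool: red toadstool ornament 62 mm high, bystander; origin under its centre
- wren: small plaster bird on a disc, 72 mm high, bystander; origin under its centre
- flowerpot: terracotta pot, 76 mm wide, 65 mm high, bystander; origin under its centre
- paint_jar: green jar, 48 mm wide, 60 mm high, bystander; origin under its centre
- touchup_brush: brush lying on the table, bystander
- mug: blue mug, 76 mm wide, 85 mm high, bystander; origin under its centre
- ring (a point): on the cottage's axis, 95 mm above its underside: place of the rubber ring. The roof starts loose (0.05 N m to turn). 40 to 175 degrees on from its start, unseen, it bites: within 3 degrees the torque rises to 0.3 to 0.5 N m and stays there. The next square position after the bite is right; a quarter turn more is too tight. Let go, it springs back about 3 degrees and stays
Things that resemble listed ones, but are neither listed nor needed, are in the scene too. There is more than one size of the nest; the one meant has the size given above.

How it is judged:
By the outcome, as a careful person would: the job done as asked, in the order asked, and still so for the second after the job is handed in, with the robot touching nothing.
It also fails if it takes over 72 s, if anything falls off the work surface, if the arm or the gripper's body presses on something with over 40 N, if the wrist force passes 120 N, or if a joint passes its speed limit or range.

## Working session

There is one attempt and no reset: what is moved stays moved. The work goes in short steps, each a Python script; the robot and the scene stay as the last script left them, time stands still between calls to the robot, and variables do not carry over. Pictures are saved under pics/ and viewed, at most 10 in all, crops included, and the job is handed in when it is done.

```bash
ls; mkdir -p pics; python3 - <<'E'
from rig import robot
import cv2,numpy as np
for n in ("top","side"):
    p,d=robot.grab_frame(n); cv2.imwrite(f"pics/{n}0.png",p[:,:,::-1]); np.save(f"pics/{n}0.npy",d); print(n,robot.camera_info(n))
print(robot.camera_info("wrist"),robot.read_t(),robot.read_tcp_rot())
E
```

```text
pics
top {'vfov': 56.79663143668257, 'cx': 320.0595360874803, 'cy': 236.67032238927328, 'k1': -0.08747019486684444, 'view': array([[-1.67616418e-03, -9.99975929e-01,  6.73286015e-03,
        -8.02542689e-03],
       [-9.82111810e-01,  3.78403618e-04, -1.88298301e-01,
         5.38069969e-01],
       [ 1.88291221e-01, -6.92804033e-03, -9.82088804e-01,
         1.24286118e+00],
       [ 0.00000000e+00,  0.00000000e+00,  0.00000000e+00,
         1.00000000e+00]])}
side {'vfov': 48.0410395380907, 'cx': 319.11377245371244, 'cy': 244.6694482147011, 'k1': -0.05966828134605224, 'view': array([[-0.97486481, -0.22275565, -0.00430496,  0.50311594],
       [-0.13405441,  0.6018882 , -0.78724838,  0.16485244],
       [ 0.17795512, -0.76688364, -0.616621  ,  1.19443536],
       [ 0.        ,  0.        ,  0.        ,  1.        ]])}
{'vfov': 71.44404967689388, 'cx': 320.42619707570054, 'cy': 236.18711629196545, 'k1': -0.011252482434974096, 'T_tool_cam': array([[-4.36766513e-04, -9.62006975e-01, -2.73024523e-01,
         7.44937897e-02],
       [ 9.99999900e-01, -3.95135862e-04, -2.07464930e-04,
         3.02174488e-04],
       [ 9.17009296e-05, -2.73024586e-01,  9.62007051e-01,
        -1.57998992e-01],
       [ 0.00000000e+00,  0.00000000e+00,  0.00000000e+00,
         1.00000000e+00]])} 0.1 [[-9.47743944e-01 -3.19031448e-01 -5.92995351e-04]
 [-3.19031972e-01  9.47742991e-01  1.35051258e-03]
 [ 1.31151204e-04  1.46912459e-03 -9.99998912e-01]]
```

View pics/top0.png

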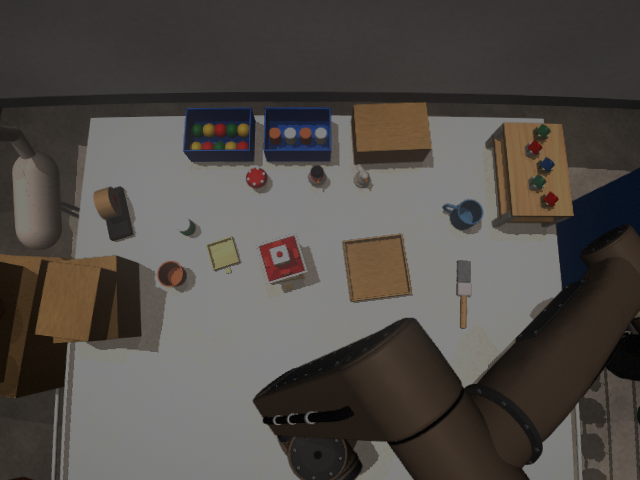

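View pics/side0.png

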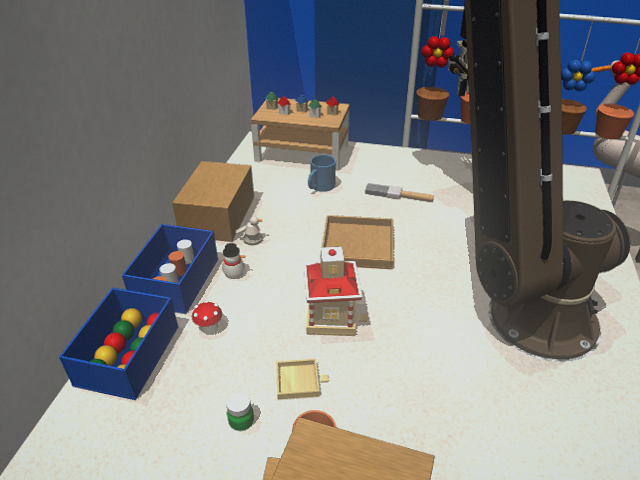

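Top view: cottage in its nest at (282,258), a smaller decoy nest at (224,254), tray at (377,267), and bystanders well away. Side view: the cottage is at (332,290). I'll get coarse positions first, then look from close above.

```bash
cat > h.py <<'E'
from rig import robot
import cv2,numpy as np
def K(ci):
    f=240/np.tan(np.radians(ci["vfov"]/2)); return np.array([[f,0,ci["cx"]],[0,f,ci["cy"]],[0,0,1]])
def cam(n):
    ci=robot.camera_info(n)
    if n=="wrist":
        T=np.eye(4);T[:3,:3]=robot.read_tcp_rot();T[:3,3]=robot.read_position();T=T@ci["T_tool_cam"]
    else: T=np.linalg.inv(ci["view"])
    return K(ci),np.array([ci["k1"],0,0,0.]),T
def rays(c,px):
    u=cv2.undistortPoints(np.float64(px).reshape(-1,1,2),c[0],c[1]).reshape(-1,2)
    return np.c_[u,np.ones(len(u))]@c[2][:3,:3].T
def plane(c,px,z):
    r=rays(c,px); o=c[2][:3,3]; return (o+r*((z-o[2])/r[:,2])[:,None])[:,:2]
def cloud(c,d):
    v,u=np.mgrid[:480,:640]; r=rays(c,np.c_[u.ravel(),v.ravel()]); return (c[2][:3,3]+r*d.reshape(-1,1)).reshape(480,640,3)
def rect(xy):  # centre, size, yaw mod 90 in (-45,45]
    (c,s,a)=cv2.minAreaRect(np.float32(np.asarray(xy)*1000)); a=(a+45)%90-45
    return np.round(c,1),np.round(s,1),round(a,2)
def down(yaw): # tool x axis at yaw, z down
    c,s=np.cos(np.radians(yaw)),np.sin(np.radians(yaw)); return np.array([[c,s,0],[s,-c,0],[0,0,-1.]])
def redmask(p):
    h=cv2.cvtColor(p,cv2.COLOR_RGB2HSV); return (((h[...,0]<8)|(h[...,0]>172))&(h[...,1]>150)&(h[...,2]>60)).astype(np.uint8)
E
python3 - <<'E'
from h import *
c=cam("top"); p=cv2.imread("pics/top0.png")[:,:,::-1].copy(); P=cloud(c,np.load("pics/top0.npy"))
m=np.zeros((480,640),bool); m[225:300,250:315]=1
m&=redmask(p)>0; v,u=np.nonzero(m); print("eaves",rect(plane(c,np.c_[u,v],.113)))
z=P[...,2]
box=np.zeros_like(m); box[225:300,250:315]=1
k=box&(z>.17)&(z<.21); print("turret",rect(P[k][:,:2]),k.sum())
k=np.zeros_like(m); k[225:310,335:420]=1; k&=(z>.018)&(z<.05); print("tray",rect(P[k][:,:2]),k.sum(),np.median(z[k]))
print("tray z",z[267,377],"table",z[330,220])
# nest rough in side view
E
```

```text
eaves (array([466.2,  98.7]), array([98.3, 97.3]), 17.0)
turret (array([466.7,  96.6]), array([44.5, 45.1]), 16.48) 301
tray (array([ 453.8, -174.7]), array([181.2, 180.6]), 6.82) 483 0.027234351599942697
tray z 0.006113395095338925 table -0.0003332635284118979
```

```bash
python3 - <<'E'
from h import *
np.set_printoptions(precision=1,suppress=True)
for y in range(0,360,90):
    print(y+16.5,robot.ik([.4666,.0975,.142],down(y+16.5)))
# oblique look: camera on the robot side / right side of house
for yaw,off in ((-90,.13),(180,.1)):
    x=np.array([np.cos(np.radians(yaw)),np.sin(np.radians(yaw))])
    q=np.r_[np.array([.4666,.0975])+x*off,.24]; print(yaw,q,robot.ik(q,down(yaw)))
E
```

```text
16.5 [ 35.5   6.2 -30.5   0.  -53.3  71. ]
106.5 [ 35.5   6.2 -30.5   0.  -53.3 161. ]
196.5 [  35.5    6.2  -30.5    0.   -53.3 -109. ]
286.5 [ 35.5   6.2 -30.5   0.  -53.3 -19. ]
-90 [ 0.5 -0.   0.2] [ 20.2   0.  -23.1   0.  -66.8 -20.2]
180 [0.4 0.1 0.2] [  45.3   -9.8  -31.8    0.   -68.  -135.3]
```

```bash
python3 - <<'E'
from h import *
def shot(n):
    c=cam("wrist"); p,d=robot.grab_frame("wrist"); cv2.imwrite(f"pics/{n}.png",p[:,:,::-1]); np.savez(f"pics/{n}.npz",d=d,K=c[0],k=c[1],T=c[2]); return c,p,d
x=np.array([0,-1]); robot.goto(np.r_[np.array([.4666,.0975])+x*.13,.24],down(-90)); robot.dwell(.2)
shot("w1")
robot.goto([.4666,.0975,.26],down(106.5)); robot.dwell(.2)
c,p,d=shot("w2"); P=cloud(c,d); z=P[...,2]
r=(np.hypot(P[...,0]-.4666,P[...,1]-.0975)<.09)
k=r&(z>.155)&(z<.19)&(d>0);print("turret",rect(P[k][:,:2]),k.sum())
k=r&(z>.104)&(z<.117);print("eaves",rect(P[k][:,:2]),k.sum())
k=r&(z>.1875)&(np.hypot(P[...,0]-.4666,P[...,1]-.0975)<.03);print("ball",P[k].mean(0))
k=r&(np.abs(z-.185)<.003);print("cap",rect(P[k][:,:2]),k.sum(), np.median(z[k]))
print(robot.read_qpos(),robot.read_t())
E
```

```text
turret (array([466. ,  98.7]), array([44. , 45.8]), 17.71) 3582
eaves (array([466.4,  98.2]), array([114.5, 114.2]), 17.1) 4024
ball [0.46058103 0.12188225 0.36453079]
cap (array([466.2,  98.2]), array([44. , 44.4]), 17.12) 3080 0.18485977480386023
[ 3.55225848e+01  2.04269014e-01 -2.02959264e+01 -4.10599842e-04
 -6.95007626e+01  1.60962354e+02] 5.6083
```

View pics/w1.png

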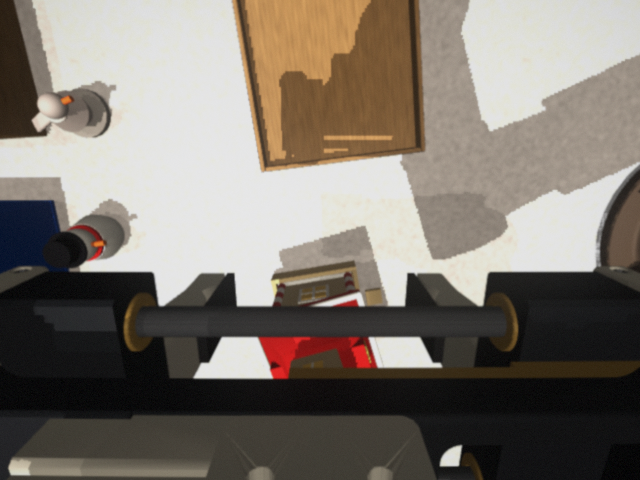

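View pics/w2.png

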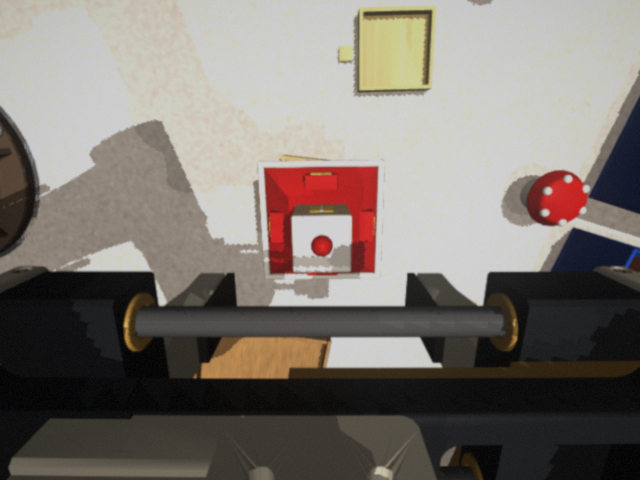

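w1: tray near edge from (262,168) to (424,150), nest and house wall at (315,285) behind the fingers, not parallel to the eaves. w2: roof centred at (320,220), turret with ball at (322,245). Next is the yaw of the walls and nest.

```bash
python3 - <<'E'
from h import *
C=np.array([.4662,.0984])
def lines(P,lab):
    x=P[...,:2]-C; z=P[...,2]; near=np.abs(x).max(-1)<.075
    for n,a,b in (("wall",.035,.085),("foot+",.0205,.026),("nestrim",.016,.0245)):
        k=near&(z>a)&(z<b)
        q=x[k]
        if len(q)<30: print(lab,n,len(q)); continue
        # direction clustering: for faces fit around yaw 7
        for deg in (-83,97,7,187):
            nv=np.array([np.cos(np.radians(deg)),np.sin(np.radians(deg))]); t=np.array([-nv[1],nv[0]])
            D=q@nv; s=q@t
            h=.042 if n=="wall" else .0525
            sel=(abs(D-h)<.008)&(abs(s)<h-.004)
            if n!="wall": sel=(D>.047)&(D<.058)&(abs(s)<.05)
            if sel.sum()>25:
                l=cv2.fitLine(np.float32(q[sel]),cv2.DIST_HUBER,0,1e-5,1e-5).ravel()
                print(lab,n,deg,sel.sum(),"yaw",round((np.degrees(np.arctan2(l[1],l[0]))+45)%90-45,2),"dist",round(1000*np.median(D[sel]),1),"span",np.round(1000*np.ptp(s[sel])))
f=np.load("pics/w1.npz"); lines(cloud((f["K"],f["k"],f["T"]),f["d"]),"w1")
c=cam("side"); lines(cloud(c,np.load("pics/side0.npy")),"side")
c=cam("top"); lines(cloud(c,np.load("pics/top0.npy")),"top")
p=cv2.imread("pics/side0.png")[225:345,280:385]; cv2.imwrite("pics/crop.png",cv2.resize(p,None,fx=5,fy=5,interpolation=2))
E
```

```text
w1 wall -83 985 yaw 10.71 dist 43.0 span 76.0
w1 foot+ -83 326 yaw 8.94 dist 50.2 span 99.0
w1 foot+ 7 69 yaw -0.48 dist 52.0 span 21.0
w1 foot+ 187 56 yaw 8.94 dist 48.9 span 26.0
w1 nestrim -83 449 yaw 9.12 dist 50.7 span 100.0
w1 nestrim 7 82 yaw -3.3 dist 51.9 span 21.0
w1 nestrim 187 58 yaw 9.35 dist 48.9 span 26.0
side wall 97 599 yaw 10.18 dist 42.9 span 75.0
side foot+ 97 60 yaw 8.79 dist 51.7 span 97.0
side foot+ 187 52 yaw 8.97 dist 50.9 span 87.0
side nestrim 97 146 yaw 9.21 dist 51.7 span 97.0
side nestrim 7 32 yaw 9.12 dist 49.2 span 61.0
side nestrim 187 82 yaw 9.19 dist 51.0 span 88.0
top wall 2
top foot+ 187 28 yaw 10.69 dist 49.8 span 83.0
top nestrim 187 26 yaw 8.53 dist 50.1 span 83.0
```

View pics/crop.png

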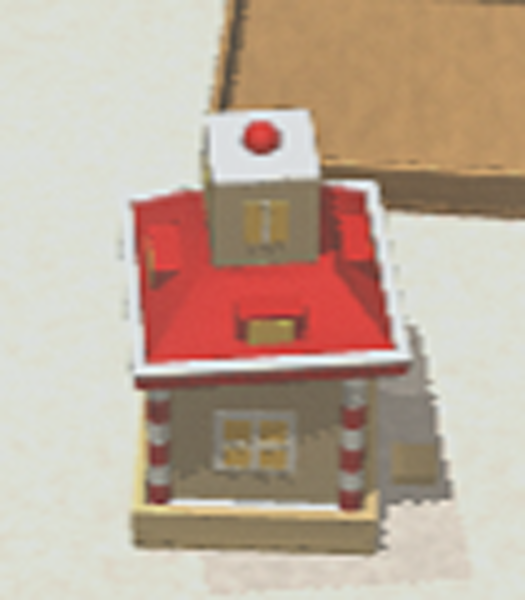

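Crop: the front wall and nest edges run parallel at the bottom, while the eaves at (135–410, 370) are turned several degrees. Walls are at about 10.4°, the nest at 9.1° and the roof at 17.1°, all mod 90. That puts the squares near 10, 100 and 190° of turn under load. Now I'll grip and turn to find the bite.

```bash
cat >> h.py <<'E'
def st(l=""):
    print(l,"t%.1f"%robot.read_t(),"Mz",np.round(robot.read_ft_torque(),3),"F",np.round(robot.read_force(),1),"w %.3f ff %.1f j6 %.1f"%(robot.read_grip_width(),np.max(robot.read_finger_force()),robot.read_qpos()[5]),flush=True)
E
python3 - <<'E'
from h import *
A=[.4662,.0984]
robot.goto(A+[.20],down(107.1)); robot.servo_line(A+[.1425],speed=.1); st("pre")
robot.move_gripper(0.0); robot.dwell(.2); st("grip")
q0=robot.read_qpos()
for s in (10,25,36):
    q=np.array(q0);q[5]-=s; robot.movej(q); robot.dwell(.1); st(s)
E
```

```text
pre t6.7 Mz [-0.145  0.063 -0.023] F [-0.2 -0.3 -0.3] w 0.996 ff 0.0 j6 161.4
grip t7.7 Mz [ 0.054 -0.644  0.01 ] F [ 2.3 -0.3 -0.6] w 0.496 ff 30.0 j6 161.4
10 t8.0 Mz [-0.017 -0.527 -0.038] F [ 1.3  0.9 -1.3] w 0.499 ff 30.0 j6 151.7
25 t8.5 Mz [-0.037 -0.474 -0.091] F [ 0.8  0.2 -0.8] w 0.500 ff 30.0 j6 136.7
36 t8.9 Mz [-0.021 -0.389 -0.079] F [ 1.   0.2 -1. ] w 0.499 ff 30.0 j6 125.7
```

```bash
python3 - <<'E'
from h import *
R=np.array(robot.read_tcp_rot()); print("yaw",np.degrees(np.arctan2(R[1,0],R[0,0])))
q0=np.array(robot.read_qpos()); q0[5]+=36-0.3
base=robot.read_ft_torque()[2]
for s in range(41,93,4):
    q=q0.copy();q[5]-=s; robot.movej(q); robot.dwell(.1); st(s)
    if abs(robot.read_ft_torque()[2]-base)>.2: break
R=np.array(robot.read_tcp_rot()); print("yaw",np.degrees(np.arctan2(R[1,0],R[0,0])))
E
```

```text
yaw 71.3947098803435
41 t9.2 Mz [-0.017 -0.422 -0.058] F [ 1.7  0.2 -0.1] w 0.501 ff 30.0 j6 120.7
45 t9.6 Mz [-0.029 -0.437  0.003] F [ 0.9 -0.7 -0.2] w 0.499 ff 30.0 j6 116.6
49 t9.9 Mz [ 0.019 -0.468 -0.049] F [ 1.6  0.2 -0.3] w 0.503 ff 30.0 j6 112.6
53 t10.3 Mz [ 0.028 -0.576 -0.064] F [ 0.9  0.3 -1.3] w 0.500 ff 30.0 j6 108.6
57 t10.7 Mz [ 0.025 -0.548 -0.036] F [ 1.   0.5 -1.1] w 0.501 ff 30.0 j6 104.6
61 t11.0 Mz [ 0.023 -0.438 -0.049] F [ 1.1  0.9 -1.1] w 0.500 ff 30.0 j6 100.6
65 t11.3 Mz [ 0.011 -0.425 -0.043] F [ 0.5 -0.2 -0.7] w 0.501 ff 30.0 j6 96.6
69 t11.7 Mz [ 0.086 -0.498 -0.036] F [ 1.3 -0.3 -0.8] w 0.498 ff 30.0 j6 92.6
73 t12.1 Mz [ 0.026 -0.477 -0.055] F [ 2.1 -0.1 -0.9] w 0.499 ff 30.0 j6 88.6
77 t12.4 Mz [ 0.045 -0.579 -0.06 ] F [ 1.9  1.1 -1.1] w 0.501 ff 30.0 j6 84.6
81 t12.8 Mz [ 0.109 -0.504 -0.026] F [1.7 0.1 0.1] w 0.501 ff 30.0 j6 80.6
85 t13.1 Mz [ 0.025 -0.433 -0.007] F [ 1.2  1.3 -0.6] w 0.507 ff 30.0 j6 76.6
89 t13.4 Mz [-0.023 -0.511 -0.061] F [ 0.6 -0.3 -1.5] w 0.503 ff 30.0 j6 72.6
yaw 18.233852960495266
```

```bash
python3 - <<'E'
from h import *
q0=np.array(robot.read_qpos()); q0[5]+=89
for s in list(range(92,128,3))+list(range(130,178,4)):
    q=q0.copy();q[5]-=s; robot.movej(q); robot.dwell(.1); m=np.mean([robot.read_ft_torque()[2] for _ in range(3)]); print(s,round(m,3),end="; ")
    if abs(m+.04)>.15: break
st(s)
R=np.array(robot.read_tcp_rot()); print("yaw",np.degrees(np.arctan2(R[1,0],R[0,0])))
E
```

```text
92 -0.027; 95 -0.008; 98 0.011; 101 0.042; 104 -0.061; 107 0.009; 110 -0.012; 113 -0.044; 116 0.011; 119 -0.081; 122 -0.031; 125 0.019; 130 -0.027; 134 -0.028; 138 -0.003; 142 -0.04; 146 0.035; 150 -0.02; 154 -0.057; 158 -0.01; 162 0.299; 162 t20.8 Mz [-0.705 -1.64   0.299] F [ 2.6 -1.7 -2.5] w 0.503 ff 30.0 j6 -0.3
yaw -54.60606952616221
```

The bite came at about 160° of turn. I'll advance to nominal square under load and measure there with the side camera before adding springback.

```bash
cat >> h.py <<'E'
def yaw():
    R=np.array(robot.read_tcp_rot()); return np.degrees(np.arctan2(R[1,0],R[0,0]))
def fit(q): 
    l=cv2.fitLine(np.float32(q),cv2.DIST_HUBER,0,1e-5,1e-5).ravel(); return round((np.degrees(np.arctan2(l[1],l[0]))+45)%90-45,2)
def sidelook(C,n,z0=0,y0=7):
    c=cam("side"); W=[];T=[];E=[];L=[]
    for i in range(3):
        p,d=robot.grab_frame("side"); P=cloud(c,d); x=P[...,:2]-C; z=P[...,2]-z0
        nv=np.array([-np.sin(np.radians(y0)),np.cos(np.radians(y0))]); t=np.array([nv[1],-nv[0]]); D=x@nv; s=x@t
        w=(z>.035)&(z<.085)&(abs(D-.042)<.006)&(abs(s)<.036); e=(z>.104)&(z<.112)&(abs(D-.056)<.006)&(abs(s)<.05); tu=(z>.142)&(z<.18)&(abs(D-.022)<.005)&(abs(s)<.02)
        f=(z>.014)&(z<.026)&(abs(D-.0515)<.004)&(abs(s)<.046)
        W.append(fit(x[w]));E.append(fit(x[e]) if e.sum()>20 else None);T.append(fit(x[tu]) if tu.sum()>20 else None)
    cv2.imwrite(f"pics/{n}.png",p[:,:,::-1]); np.save(f"pics/{n}.npy",d)
    print("wall",W,"eave",E,e.sum(),"turret",T,tu.sum())
E
python3 - <<'E'
from h import *
C=np.array([.4662,.0984])
q=np.array(robot.read_qpos()); q[5]-=yaw()+82.9
q1=np.array(robot.read_qpos())
for a in (.5,1.): robot.movej(q1+(q-q1)*a); robot.dwell(.1); st(a)
print("yaw",yaw()); sidelook(C,"s1")
E
```

```text
0.5 t21.2 Mz [-0.815 -1.697  0.261] F [ 3.4 -1.9 -1.7] w 0.501 ff 30.0 j6 -14.2
1.0 t21.7 Mz [-1.131 -1.837  0.274] F [ 4.  -2.1 -1.3] w 0.502 ff 30.0 j6 -28.3
yaw -82.63245405252131
wall [np.float32(8.6), np.float32(8.51), np.float32(8.28)] eave [np.float32(7.83), np.float32(7.57), np.float32(7.12)] 128 turret [np.float32(6.71), np.float32(7.05), np.float32(7.65)] 266
```

```bash
python3 - <<'E'
from h import *
C=np.array([.4662,.0984])
q=np.array(robot.read_qpos()); q[5]-=yaw()+84.7
robot.movej(q); robot.dwell(.1); st(); print("yaw",yaw()); sidelook(C,"s2")
robot.move_gripper(1.0); robot.dwell(.3); sidelook(C,"s3")
robot.servo_line([.4662,.0984,.26],speed=.25); robot.dwell(.2)
c=cam("wrist"); p,d=robot.grab_frame("wrist"); cv2.imwrite("pics/w3.png",p[:,:,::-1]); P=cloud(c,d); z=P[...,2]
r=(np.hypot(P[...,0]-.4662,P[...,1]-.0984)<.09)
k=r&(z>.104)&(z<.117);print("eaves",rect(P[k][:,:2]),k.sum())
k=r&(np.abs(z-.185)<.003);print("cap",rect(P[k][:,:2]),k.sum())
sidelook(C,"s4"); st()
E
```

```text
t22.2 Mz [-1.146 -1.711  0.404] F [ 4.  -2.6 -2.9] w 0.503 ff 30.0 j6 -30.3
yaw -84.62811655189361
wall [np.float32(8.4), np.float32(8.74), np.float32(8.48)] eave [np.float32(5.77), np.float32(5.32), np.float32(5.53)] 116 turret [np.float32(7.03), np.float32(5.56), np.float32(5.6)] 273
wall [np.float32(8.45), np.float32(8.59), np.float32(9.06)] eave [np.float32(9.3), np.float32(9.23), np.float32(9.27)] 125 turret [np.float32(10.37), np.float32(9.59), np.float32(8.93)] 273
eaves (array([465.7,  98.6]), array([114.4, 115.1]), 9.04) 4045
cap (array([465.8,  98. ]), array([44. , 44.1]), 9.15) 3087
wall [np.float32(8.4), np.float32(8.33), np.float32(8.52)] eave [np.float32(9.05), np.float32(9.26), np.float32(9.19)] 121 turret [np.float32(8.95), np.float32(8.55), np.float32(9.17)] 278
 t24.7 Mz [0.026 0.101 0.017] F [ 0.6  0.5 -0.3] w 1.001 ff 0.0 j6 -30.4
```

Roof reads 9.2° and walls 8.5°, so it is square within 1°. I'll regrip aligned with the turret, lift and carry to the tray.

```bash
python3 - <<'E'
from h import *
R=down(-80.9); A=[.4658,.0982]; B=[.4538,-.1747]
robot.goto(A+[.20],R); robot.servo_line(A+[.1425],speed=.1); robot.move_gripper(0.0); robot.dwell(.2); st("grip")
robot.servo_line(A+[.1625],speed=.04); st("up"); robot.servo_line(A+[.225],speed=.1); robot.dwell(.2); st("lift"); print(yaw())
robot.servo_line(B+[.225],ori=down(-82),speed=.12); robot.dwell(.3); st("over")
sidelook(np.array(B),"s5",.0825); print(robot.read_position(),yaw())
E
```

```text
grip t26.8 Mz [ 0.042 -0.489  0.007] F [ 1.1 -0.2  0.1] w 0.501 ff 30.0 j6 -26.6
up t27.4 Mz [-0.008  0.098  0.007] F [ 0.  -0.2 -5.4] w 0.499 ff 30.0 j6 -26.6
lift t28.4 Mz [0.025 0.164 0.049] F [-0.4 -0.4 -4.8] w 0.501 ff 30.0 j6 -26.6
-80.90306654387105
over t31.1 Mz [ 0.008  0.127 -0.001] F [-0.3 -1.2 -5. ] w 0.498 ff 30.0 j6 5.8
wall [np.float32(7.49), np.float32(7.48), np.float32(7.97)] eave [np.float32(7.6), np.float32(7.8), np.float32(8.05)] 115 turret [np.float32(8.28), np.float32(8.77), np.float32(6.95)] 243
[ 0.45382198 -0.17464886  0.22502631] -81.99708395305362
```

View pics/s5.png

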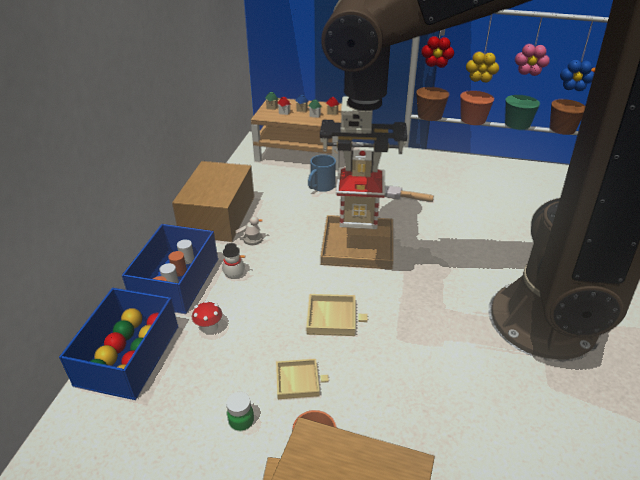

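The cottage hangs upright over the tray (360,195), the nest at (332,314) is empty, and nothing else has moved. Lowering it now.

```bash
python3 - <<'E'
from h import *
B=[.4538,-.1747]
robot.servo_line(B+[.150],speed=.08); z=.146
robot.dwell(.2)
while z>.139:
    robot.servo_line(B+[z],speed=.03); robot.dwell(.1); f=robot.read_force()[2]; print(round(z,4),round(f,1),end="; ")
    if f>-2: break
    z-=.001
st("down"); robot.move_gripper(1.0); robot.dwell(.2); robot.servo_line(B+[.26],speed=.15)
robot.goto([.45,.05,.3],down(-82)); robot.dwell(.3); st("clear"); sidelook(np.array(B),"s6",.005)
P=cloud(cam("side"),np.load("pics/s6.npy"))
k=(np.hypot(P[...,0]-B[0],P[...,1]-B[1])<.05)&(P[...,2]>.17); print("top",np.percentile(P[k][:,2],[50,99]),P[k].mean(0))
p=cv2.imread("pics/s6.png")[130:290,280:440]; cv2.imwrite("pics/crop6.png",cv2.resize(p,None,fx=3.5,fy=3.5))
E
```

```text
0.146 -5.5; 0.145 -5.7; 0.144 -5.0; 0.143 -6.2; 0.142 3.0; down t34.3 Mz [ 0.201  0.69  -0.018] F [-0.4  0.3  3. ] w 0.497 ff 30.0 j6 5.8
clear t37.6 Mz [ 0.041  0.106 -0.029] F [-0.1 -0.3 -0.6] w 0.999 ff 0.0 j6 -23.4
wall [np.float32(7.32), np.float32(7.55), np.float32(7.43)] eave [np.float32(7.81), np.float32(8.63), np.float32(7.49)] 124 turret [np.float32(8.65), np.float32(8.48), np.float32(8.27)] 217
top [0.18323839 0.19310112] [ 0.45196812 -0.16647777  0.18205076]
```

View pics/crop6.png

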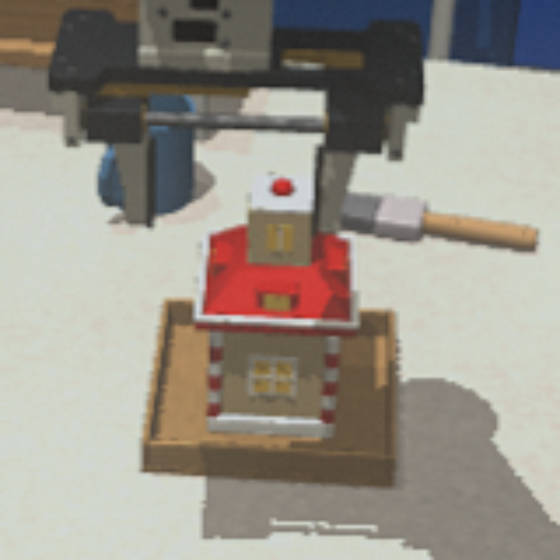

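The cottage stands upright in the tray (275,385 in the crop), with the roof square to the walls and the gripper clear.

```bash
python3 -c "
from rig import robot
print(robot.job_done())"
```

```text
the job is handed in; nothing more can be done
None
```

I handed the job in at about 38 s: the roof bit at about 160° of turn, was taken to the next square (within about 1° of the walls by camera), and the cottage now stands upright in the tray with no other object touched.

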